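# Close the filter cover of the dust extractor

### The arm

A 7-joint arm with a two-finger parallel gripper is mounted at the origin on a cart in front of the work surface, level with it; the furniture and walls round the work are solid. World frame = base frame: x ahead of the robot, y to its left, z up, the work surface at z = 0. Lengths are in mm, angles in rad, forces in N, time in s.
With the tool pointing down it reaches from about 400 to 875 mm from the base axis. Payload 4.4 kg.
Tool frame: the origin (TCP) lies on the centre line of the jaws, within the pads' length; the fingertips stand 25 mm ahead of it and the grasp point (between the pads) lies 6 mm ahead of it (ctrl.finger_overhang is the distance from the TCP to the fingertips, in mm); z points along the fingers, y is the line along which they close (so a half turn about z gives the same grasp; the last joint's range is limited). The gripper opens to 85 mm and grips with 20 to 120 N. Pads are 22 mm wide; open, the fingers measure 114 mm over their backs; the gripper's body (76 mm by 85 mm) begins 54 mm behind the grasp point. The pads swing forward as they close: fully open they stand 13 mm farther back than shut.
Start: joints at [-1.216, 0.628, 0.038, 1.517, -0.027, 0.996, -0.02], TCP at [265.498, 593.32, 256.313] pointing down, gripper open.
Joint ranges: [-3.06, 3.06], [-0.37, 2.12], [-1.25, 1.32], [0.18, 2.47], [-1.1, 4.24], [0.23, 1.98], [-2.94, 2.94]. Speed limits (rad/s): [2.57, 2.57, 3.14, 3.14, 3.14, 3.14, 3.14].

### API

Orientations are given as [roll, pitch, yaw] about the fixed x, y, z axes, in that order (R = Rz(yaw) Ry(pitch) Rx(roll)).
In Python, from cell import ctrl gives the robot as it stands. The module is installed in compiled form; this text tells all that it offers.
- The arm moves only by the tool play_rows, never from a script. Its argument "targets" is a list of rows, each a list of 5 numbers: the closure, from 0 (fully open) to 1 (shut), then the shift along the tool's x, y, z in cm, then the turn about the tool's z in degrees. In form: [[gripper, dx, dy, dz, spin], ...]. A call has 1 to 10 rows; each row is the pose to reach, as a shift and turn from the pose commanded when the call began, along the tool's axes at that moment; what a row does not reach only later rows make up. A row lasts 1/10 s, in which the tool goes at most 50 mm and 8.59 degrees, less where a joint would pass 70% of its speed; a pose out of reach is approached as far as the arm can. A call with a gripper value outside its range is refused whole. The fingers move at their own pace and stop on an object; the grip force is fixed at half the most. Time passes only in rows, so rows that repeat a pose let the fingers close. It gives the time, the measured TCP pose, the force, the opening and the grip force at its end, in the units of the state.
- ctrl.read_state(): the state, without advancing time (a new reading comes with each control period).
- ctrl.get_image(name): name is "scene" or "side" or "wrist"; returns (picture, depth): 384x512x3 uint8, red, green, blue; 384x512 float32, mm along the optical axis (not along the pixel's ray), 0 where there is no reading.
- ctrl.calibration(name): a dict with "vfov" (degrees; the focal length in pixels is half the picture's height over the tangent of half this angle, whatever the lens; pixels are square), "cx", "cy" (the principal point, pixels), "extrinsics" (4x4, takes a point from camera to world coordinates); the wrist camera has in their place "mount" (4x4, takes a point from camera to tool coordinates, whose origin is the TCP and whose axes are the flange's). Camera axes: x right, y down, z forward; pixel columns grow to the right and rows downward; lengths in mm; the calibration is good to about 2 mm. The wrist camera is an equidistant fisheye: a pixel r from the principal point sees the ray r / f radians off the axis. A picture is of the moment at which its call begins: read the wrist's pose just before it. calibration takes no time and is no camera call.
- ctrl.finish_job(): hands the job in; it is judged then, once.
Trained networks look in the newest picture that a camera, given by its name, has taken for a name from the list of things; names that differ only in an ending like _2 or _b are one class to them, and where a whole thing is asked for, a point or a joint stands for the part that bears it (a point fixed in the world has none). Each returns a list of dicts, best first, with "confidence" (0 to 1); they miss things now and then, are a little off and sometimes report something else, mostly with a low value. They report only what shows in the picture. A call takes as long as a camera call.
- ctrl.search_frame(camera, name): "bbox" ([left, top, right, bottom] in pixels, round what is visible of it).
- ctrl.trace(camera, name): "pixels" (384x512 bool, what is visible of it) and "bbox" ([left, top, right, bottom] in pixels, round what is visible of it).
The state is a dict: "clock": time; "qpos": joint angles; "qd": joint speeds; "tau": joint torques, N m; "eef_pos": TCP position; "tool_rot": TCP orientation; "force": force on the tool from outside, world axes, zero at the start; "torque": the same for the moment, N m; "width": finger opening in mm; "gripper_force": force on a finger pad.
Only numpy, scipy, OpenCV 4.12 (cv2) and the standard library are available. Lean on these libraries where they do the work, as an engineer would, in place of code of your own. Each camera call takes 0.05 s, during which the arm holds its last target. There are 200 camera calls.

### The job

The cover of the dust extractor's filter box stands proud on its springy gasket, and the two quarter-turn fasteners in it are turned off line. Turn each wing, the left one clockwise and the right one anticlockwise seen from above, until the slot along its top lines up with the pair of ridges on the cover; only then will the cover go down. Then press the cover fully home, flush with its frame, and finish while still holding it pressed with the gripper; leave the things around the box where they are.

Things in the scene. Friction and masses are not known exactly. Their poses are not given: they have to be found in the camera images.
- filter_box: White filter box of a dust extractor, 140 (its x) x 210 (its y) x 60 mm high, fixed to the worktop; a short hose spigot, 34 mm thick, stands out about 22 mm at its -y end. Origin: centre of the underside; z up; x points away from the robot's side, y to the left. The frame (rim) of its opening is level at 60 mm height. It carries the cover and the fasteners.
- cover (a joint): Travel of the aluminium cover, 100 (box x) x 170 (box y) mm, straight down into the frame: 0 = standing proud, its top 8 mm above the frame; 0.008 = fully home, flush with the frame (end stop). A springy gasket pushes it back up when let go: about 5 N starts it moving, about 10 N on it holds it home. With a fastener off line it jams after 2 to 3 mm: do not force it.
- left_fastener (a joint): Turn of the left fastener (at +55 mm in box y) about the vertical, anticlockwise from above is positive: 0 = slot lined up with its ridges (along box x). Starts between 0.5 and 1.3; it stays where left, turns with light friction (0.04 N m) from -1.6 to 1.6 and has no stop or click at 0. The cover can go down within about 0.13 rad of 0 on both fasteners.
- right_fastener (a joint): The same for the right fastener (at -55 mm in box y). Starts between -1.3 and -0.5.
- left_grip (a point): Centre of the left fastener's wing, the place to grip it: an upright steel bar 40 long (its x, the slot's direction) x 12 wide (its y) mm, standing from 6 to 32 mm above the top of the cover on a disc 30 mm across and 3 mm thick. This point lies on the turning axis, 24 mm above the top of the cover; it goes down with the cover. z up.
- right_grip (a point): The same for the right fastener's wing, same shape and size.
- press_pad (a point): Centre of the top of the round grey plastic press pad, 32 mm across, in the middle of the cover between the fasteners, 2 mm above the top of the cover. It starts at 70 mm height over the worktop and is at 62 mm when the cover is home. z up.
- jaw_model: Bystander, loose: toothed pink jaw model, 63x76x22 mm, beside the box, not to be disturbed. Origin: centre of the underside.
- wax_sticks: Bystander, loose: pink wax sticks, 36x77x19 mm, beside the box, not to be disturbed. Origin: centre of the underside.
- bur_block: Bystander, loose: closed bur box with blue base, 45x85x41 mm, beside the box, not to be disturbed. Origin: centre of the underside.

How it is judged (in metres and radians):
On the way:
1. both fasteners are turned until their slots line up with the ridges (within 0.2 rad) (value of joint left_fastener between -0.2 and 0.2 rad and value of joint right_fastener between -0.2 and 0.2 rad), for 0.1 s.
At the end, for the whole second after the job is handed in: The cover is held home by the gripper (pressed down more than 6.5 of its 8 mm, contact force above 3 N), with both fasteners within 0.2 rad of their ridges (all of step 1 and value of joint cover above 0.0065 m and contact force between any of the fingers, the arm and filter_box above 3 N); the arm keeps its last pose, push and grip.
It fails at once if the jaw model is pushed more than 20 mm from its place (distance of jaw_model from where it was at the start of the episode above 0.02 m).
It fails at once if the wax sticks is pushed more than 20 mm from its place (distance of wax_sticks from where it was at the start of the episode above 0.02 m).
It fails at once if the bur block is pushed more than 20 mm from its place (distance of bur_block from where it was at the start of the episode above 0.02 m).
It also fails if it takes over 56 s, if anything falls off the work surface, if the arm or the gripper's body presses on something with over 40 N, if the wrist force passes 120 N, or if a joint passes its speed limit or range.

## Working session

There is one attempt and no reset: what is moved stays moved. The work goes in short steps, Python scripts to look and compute and a tool call to move; the robot and the scene stay as the last step left them, time stands still between calls to the robot, and variables do not carry over. Pictures are saved under pics/ and viewed, at most 10 in all, crops included, and the job is handed in when it is done.

Besides the shell and the picture viewer there is one more tool, called as name(argument=value, ...), one argument or row to a line, values as JSON. play_rows: Moves the arm, as the interface text tells. Its arguments: {"type":"object","properties":{"targets":{"type":"array"}},"required":["targets"]}

```bash
mkdir -p pics
cat > h.py <<'E'
import numpy as np, cv2
from cell import ctrl
from scipy.spatial.transform import Rotation as R
def cloud(cam,depth,st=None):
    c=ctrl.calibration(cam); f=192/np.tan(np.radians(c["vfov"])/2)
    v,u=np.mgrid[0:384,0:512]; x=(u-c["cx"])/f; y=(v-c["cy"])/f
    if cam=="wrist":
        r=np.hypot(x,y); k=np.tan(np.minimum(r,1.5))/np.maximum(r,1e-9); x,y=x*k,y*k
        T=np.eye(4); T[:3,:3]=R.from_euler("xyz",st["tool_rot"]).as_matrix(); T[:3,3]=st["eef_pos"]; T=T@np.array(c["mount"])
    else: T=np.array(c["extrinsics"])
    P=np.stack([x*depth,y*depth,depth,np.ones_like(depth)],-1)@T.T
    return P[...,:3]
E
python3 - <<'E'
from h import *
s=ctrl.read_state(); print(s)
for cam in ["scene","side"]:
    im,d=ctrl.get_image(cam); cv2.imwrite(f"pics/{cam}0.png",im[...,::-1]); P=cloud(cam,d)
    for n in ["filter_box","left_grip","right_grip","press_pad","cover","jaw_model","wax_sticks","bur_block"]:
        for r in ctrl.trace(cam,n)[:2]:
            q=P[r["pixels"]&(d>0)]
            if len(q): print(cam,n,round(r["confidence"],2),np.round(r["bbox"]),np.median(q,0).round(),np.percentile(q,2,axis=0).round(),np.percentile(q,98,axis=0).round())
E
```

```text
{'clock': 0.0, 'qpos': array([-1.2157966 ,  0.62937233,  0.0384295 ,  1.51837011, -0.02703538,
        0.99626344, -0.02000614]), 'qd': array([ 2.05266504e-03, -8.07564127e-04, -8.17406655e-05,  9.18119904e-04,
        8.73324456e-04,  5.31139808e-04, -6.66923920e-04]), 'tau': array([ 3.88884891e-04, -5.63403511e+01,  1.22620605e+00, -1.93445992e+01,
        1.10840620e-02,  1.08300606e-02, -6.90505615e-06]), 'eef_pos': array([265.24366766, 592.79422784, 255.3711277 ]), 'tool_rot': array([-3.13969656e+00, -1.07153984e-05,  2.72077755e+00]), 'force': array([-0.09741384,  0.24907305, -0.63655881]), 'torque': array([-0.01971362,  0.02772822, -0.00497681]), 'gripper_force': 0.0, 'width': 85.48678453108388}
scene filter_box 0.83 [186. 173. 290. 267.] [521.  23.  61.] [455. -50.   5.] [620. 171.  99.]
scene left_grip 0.53 [216. 178. 225. 196.] [567. 113.  90.] [555. 105.  70.] [588. 129. 102.]
scene right_grip 0.49 [240. 199. 257. 218.] [528.  15.  90.] [523.  -3.  70.] [538.  35. 102.]
scene press_pad 0.71 [200. 174. 273. 239.] [536.  55.  69.] [484. -22.  60.] [614. 151. 101.]
scene cove
[... 875 characters left out ...]
32.  25.  87.] [ 522. -146.   -1.] [553.  38. 101.]
side right_grip 0.58 [213. 174. 327. 271.] [546. 116.  60.] [462. -14.   7.] [645. 188.  98.]
side press_pad 0.56 [225. 172. 319. 242.] [552.  87.  68.] [488.  -8.  58.] [620. 160.  99.]
side press_pad 0.44 [217. 248. 266. 302.] [570. 237.  40.] [539. 186.   4.] [605. 269.  43.]
side cover 0.82 [227. 175. 311. 237.] [552.  89.  68.] [489.  -6.  59.] [619. 160.  99.]
side jaw_model 0.98 [198. 203. 224. 225.] [693.  67.  11.] [656.  44.   2.] [714. 111.  54.]
side wax_sticks 0.82 [234. 178. 261. 199.] [638. -38.  19.] [615. -76.   3.] [657.  -8.  21.]
side bur_block 0.92 [218. 247. 267. 301.] [570. 238.  40.] [539. 190.   3.] [605. 269.  43.]
```

play_rows(
  targets=[
    [0,-47.6,-36.2,0,0],
    [0,-47.6,-36.2,0,0],
    [0,-47.6,-36.2,0,0],
    [0,-47.6,-36.2,0,0],
    [0,-47.6,-36.2,0,0],
    [0,-47.6,-36.2,0,0],
    [0,-47.6,-36.2,0,0],
    [0,-47.6,-36.2,0,0],
    [0,-47.6,-36.2,0,0],
    [0,-47.6,-36.2,0,0],
  ],
)

```text
clock: 1.9
eef_pos: [506.0, 152.7, 256.6]
tool_rot: [3.141, 0.0, 2.721]
force: [0.7, 0.6, 0.3]
width: 85.1
gripper_force: 0.0
```

View pics/side0.png

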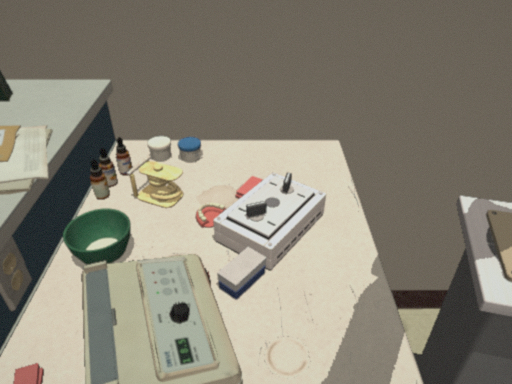

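play_rows(
  targets=[
    [0,-7.6,-5.9,0,0],
    [0,-7.6,-5.9,0,0],
    [0,-7.6,-5.9,0,0],
    [0,-7.6,-5.9,0,0],
    [0,-7.6,-5.9,0,0],
  ],
)

```text
clock: 2.4
eef_pos: [549.8, 71.1, 256.2]
tool_rot: [3.141, -0.001, 2.723]
force: [-0.4, 0.3, 0.2]
width: 85.5
gripper_force: 0.0
```

```bash
cat > look.py <<'E'
from h import *
import sys
s=ctrl.read_state(); im,d=ctrl.get_image("wrist"); P=cloud("wrist",d,s)
cv2.imwrite(f"pics/{sys.argv[1]}.png",im[...,::-1]); np.savez("last.npz",im=im,d=d,P=P)
print(s["eef_pos"].round(1),s["tool_rot"].round(3),s["force"].round(1))
ok=d>0
def rect(q): 
    (c,wh,a)=cv2.minAreaRect(q[:,:2].astype(np.float32)); return np.round(c,1),np.round(wh,1),round(a,1)
H=P[...,2]
print("top 64-76",len(P[ok&(H>64)&(H<74)]))
m=ok&(H>92)&(H<112)&(np.hypot(P[...,0]-550,P[...,1]-68)<110)
n,l,st,c=cv2.connectedComponentsWithStats(m.astype(np.uint8))
for i in range(1,n):
    if st[i,4]>30:
        q=P[l==i]; w=np.linalg.eigh(np.cov(q[:,:2].T)); a=w[1][:,1]
        print("wing",st[i,4],c[i].round(),q.mean(0).round(1),"rect",rect(q),"axis yaw",round(np.arctan(a[1]/a[0]),3),np.sqrt(w[0]*12).round(1))
m=ok&(H>63.5)&(H<76)&(np.hypot(P[...,0]-550,P[...,1]-68)<130)
q=P[cv2.morphologyEx(m.astype(np.uint8),cv2.MORPH_OPEN,np.ones((5,5)))>0]
if len(q): print("cover",len(q),np.median(q[:,2]),rect(q))
m=ok&(H>54)&(H<76)&(np.hypot(P[...,0]-550,P[...,1]-68)<150)
q=P[cv2.morphologyEx(m.astype(np.uint8),cv2.MORPH_OPEN,np.ones((5,5)))>0]
if len(q): print("box",len(q),rect(q))
E
python3 look.py w1
```

```text
[549.8  71.1 256.2] [ 3.141e+00 -1.000e-03  2.723e+00] [-0.4  0.3  0.2]
top 64-76 18385
wing 490 [310. 185.] [572.9 118.6  99.5] rect (array([573.7, 119. ]), array([39.7, 12.4]), 33.3) axis yaw 0.603 [11.8 39.8]
wing 514 [199. 189.] [533.1  18.6  99.3] rect (array([533.7,  17.6]), array([12.6, 39.5]), 0.5) axis yaw 1.57 [12.3 39.9]
cover 12792 68.30119546057955 (array([554.1,  67.9]), array([170.8, 100.6]), 68.5)
box 21076 (array([553.9,  67.9]), array([211. , 140.1]), 68.3)
```

View pics/w1.png

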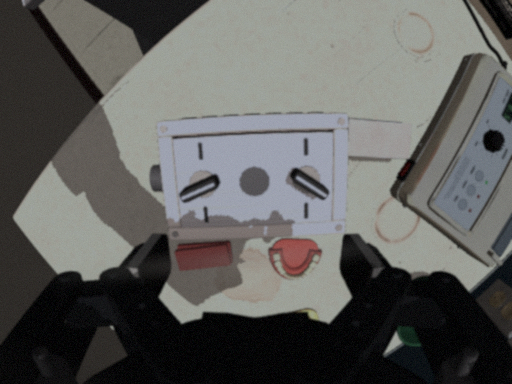

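play_rows(
  targets=[
    [0.4,-0.3,5.4,0,-10],
    [0.4,-0.3,5.4,0,-58.5],
    [0.4,-0.3,5.4,0,-58.5],
    [0.4,-0.3,5.4,5,-58.5],
    [0.4,-0.3,5.4,10,-58.5],
    [0.4,-0.3,5.4,10,-58.5],
    [0.4,-0.3,5.4,10,-58.5],
    [0.4,-0.3,5.4,10,-58.5],
    [0.4,-0.3,5.4,10,-58.5],
    [0.4,-0.3,5.4,10,-58.5],
  ],
)

```text
clock: 3.45
eef_pos: [575.2, 118.4, 156.8]
tool_rot: [-3.141, 0.001, -2.542]
force: [-0.5, 0.6, 0.2]
width: 51.2
gripper_force: 0.0
```

```bash
python3 look.py w2; python3 -c "
from h import *; print(ctrl.read_state())"
```

```text
[575.2 118.4 156.8] [-3.141e+00  1.000e-03 -2.542e+00] [-0.5  0.6  0.2]
top 64-76 28584
wing 1196 [157.  76.] [533.8  18.7  99.6] rect (array([534.2,  16.9]), array([12.4, 40.2]), 0.2) axis yaw 1.562 [11.8 39.7]
wing 1127 [256. 216.] [573.  117.6  99.7] rect (array([574.2, 118.6]), array([40. , 11.7]), 34.0) axis yaw 0.592 [11.6 39.8]
cover 27924 68.34784889605054 (array([554.5,  67.9]), array([170.2, 100.9]), 68.6)
box 42523 (array([553.9,  67.9]), array([208.9, 140.1]), 68.4)
{'clock': 3.5, 'qpos': array([-0.12112606,  0.6687694 , -0.20392488,  1.78782022,  0.1955204 ,
        0.70380975,  1.73857744]), 'qd': array([ 0.00467205,  0.00061623,  0.00026975,  0.00060317,  0.00086974,
       -0.00049669,  0.00700001]), 'tau': array([-2.77586211e-02, -5.33167040e+01, -2.14705735e+00, -1.46503758e+01,
        1.37833631e-03, -2.65933188e-03, -1.38310692e-02]), 'eef_pos': array([575.23637167, 118.23933469, 156.79473172]), 'tool_rot': array([-3.14118383e+00,  7.31432778e-04, -2.54208114e+00]), 'force': array([-0.27228852, -0.25597351,  0.81450791]), 'torque': array([-0.03720895,  0.02394282,  0.0113975 ]), 'gripper_force': 0.0, 'width': 51.18684151375083}
```

play_rows(
  targets=[
    [0.4,0,0.1,3,0],
    [0.4,0,0.1,5,0],
    [0.4,0,0.1,5.7,0],
    [0.4,0,0.1,5.7,0],
    [1,0,0.1,5.7,0],
    [1,0,0.1,5.7,0],
    [1,0,0.1,5.7,0],
    [1,0,0.1,5.7,0],
    [1,0,0.1,5.7,0],
    [1,0,0.1,5.7,0],
  ],
)

```text
clock: 4.5
eef_pos: [575.0, 119.1, 99.9]
tool_rot: [3.142, 0.001, -2.541]
force: [-2.6, 2.6, 5.5]
width: 11.1
gripper_force: 60.4
```

play_rows(
  targets=[
    [1,0,0,0,7],
    [1,0,0,0,14],
    [1,0,0,0,21],
    [1,0,0,0,28],
    [1,0,0,0,35],
    [1,0,0,0,42],
    [1,0,0,0,49],
    [1,0,0,0,56],
    [1,0,0,0,56],
    [1,0,0,0,56],
  ],
)

```text
clock: 5.5
eef_pos: [574.9, 119.2, 99.7]
tool_rot: [3.141, 0.0, 2.765]
force: [-1.7, 2.0, 4.6]
width: 11.1
gripper_force: 60.5
```

play_rows(
  targets=[
    [0.4,0,0,0,0],
    [0.4,0,0,0,0],
    [0.4,0,0,0,0],
    [0.4,0,0,0,0],
    [0.4,0,0,-3,0],
    [0.4,0,0,-5.7,0],
    [0.4,0,0,-5.7,0],
    [0.4,0,0,-5.7,0],
  ],
)

```text
clock: 6.3
eef_pos: [574.8, 118.4, 156.7]
tool_rot: [3.141, 0.001, 2.764]
force: [0.3, 0.1, 0.1]
width: 51.1
gripper_force: 0.0
```

```bash
python3 look.py w3
```

```text
[574.8 118.4 156.7] [3.141e+00 1.000e-03 2.764e+00] [0.3 0.1 0.1]
top 64-76 28535
wing 1144 [256. 216.] [572.6 119.6  99.6] rect (array([574. , 119.1]), array([11.8, 39.8]), 68.3) axis yaw -0.377 [11.7 40. ]
wing 845 [101. 214.] [533.6  20.3  99.3] rect (array([534. ,  17.5]), array([40.2, 12.4]), 89.8) axis yaw 1.561 [11.9 40.7]
cover 22985 68.28773770756123 (array([554.1,  68.1]), array([170.4, 100. ]), 68.3)
box 35333 (array([554.,  68.]), array([209.9, 140.6]), 68.1)
```

play_rows(
  targets=[
    [0.4,0,-4,0,8],
    [0.4,0,-8,0,16],
    [0.4,0.1,-10.9,0,68.7],
    [0.4,0.1,-10.9,0,68.7],
    [0.4,0.1,-10.9,0,68.7],
    [0.4,0.1,-10.9,0,68.7],
    [0.4,0.1,-10.9,0,68.7],
    [0.4,0.1,-10.9,0,68.7],
    [0.4,0.1,-10.9,0,68.7],
    [0.4,0.1,-10.9,0,68.7],
  ],
)

```text
clock: 7.35
eef_pos: [532.9, 17.6, 155.4]
tool_rot: [-3.14, 0.001, 1.568]
force: [-0.3, -0.2, -1.4]
width: 51.2
gripper_force: 0.0
```

```bash
python3 look.py w4
```

```text
[532.9  17.6 155.4] [-3.140e+00  1.000e-03  1.568e+00] [-0.3 -0.2 -1.4]
top 64-76 28631
wing 1344 [324.  56.] [573.5 118.   99.4] rect (array([574.5, 118.8]), array([12.8, 40.2]), 68.4) axis yaw -0.376 [12.1 38.7]
wing 1162 [257. 217.] [533.8  18.8  99.6] rect (array([533.9,  17.3]), array([40. , 11.9]), 89.6) axis yaw 1.563 [11.8 40.1]
cover 28387 68.34151269882358 (array([554. ,  67.9]), array([170.2, 101. ]), 68.5)
box 42629 (array([554.1,  68. ]), array([209.1, 140. ]), 68.5)
```

play_rows(
  targets=[
    [0.4,0,0.1,3,0],
    [0.4,0,0.1,5,0],
    [0.4,0,0.1,5.6,0],
    [0.4,0,0.1,5.6,0],
    [1,0,0.1,5.6,0],
    [1,0,0.1,5.6,0],
    [1,0,0.1,5.6,0],
    [1,0,0.1,5.6,0],
    [1,0,0.1,5.6,0],
    [1,0,0.1,5.6,0],
  ],
)

```text
clock: 8.4
eef_pos: [534.7, 17.5, 100.7]
tool_rot: [3.141, -0.0, 1.565]
force: [-1.1, -0.1, 4.8]
width: 11.2
gripper_force: 60.5
```

play_rows(
  targets=[
    [1,0,0,0,-8],
    [1,0,0,0,-16],
    [1,0,0,0,-24],
    [1,0,0,0,-32],
    [1,0,0,0,-40],
    [1,0,0,0,-48],
    [1,0,0,0,-56],
    [1,0,0,0,-64],
    [1,0,0,0,-68.5],
    [1,0,0,0,-68.5],
  ],
)

```text
clock: 9.4
eef_pos: [534.2, 17.2, 100.4]
tool_rot: [-3.142, -0.001, 2.762]
force: [-2.6, -0.2, 5.3]
width: 11.0
gripper_force: 60.5
```

play_rows(
  targets=[
    [0.4,0,0,0,0],
    [0.4,0,0,0,0],
    [0.4,0,0,0,0],
    [0.4,0,0,0,0],
    [0.4,0,0,-3,0],
    [0.4,0,0,-5.7,0],
    [0.4,0,0,-5.7,0],
    [0.4,0,0,-5.7,0],
  ],
)

```text
clock: 10.2
eef_pos: [534.8, 17.6, 157.6]
tool_rot: [3.141, 0.001, 2.761]
force: [-0.9, 0.4, 0.2]
width: 51.1
gripper_force: 0.0
```

```bash
python3 look.py w5
```

```text
[534.8  17.6 157.6] [3.141e+00 1.000e-03 2.761e+00] [-0.9  0.4  0.2]
top 64-76 22840
wing 1111 [253. 215.] [531.9  17.2  99.6] rect (array([533.6,  16.3]), array([11.6, 40.2]), 68.5) axis yaw -0.367 [11.5 39.8]
wing 975 [409. 213.] [572.3 117.5  98.7] rect (array([573.8, 118.5]), array([12.8, 39.4]), 69.8) axis yaw -0.386 [11.9 39.3]
cover 22096 68.29556100867298 (array([554.4,  68. ]), array([171. , 100.6]), 68.4)
box 34865 (array([553.9,  68.3]), array([210.5, 139.5]), 68.8)
```

play_rows(
  targets=[
    [1,0.1,4,0,0],
    [1,0.1,5.4,0,0],
    [1,0.1,5.4,0,0],
    [1,0.1,5.4,0,0],
    [1,0.1,5.4,0,0],
    [1,0.1,5.4,3,0],
    [1,0.1,5.4,5,0],
    [1,0.1,5.4,5.7,0],
    [1,0.1,5.4,5.7,0],
    [1,0.1,5.4,5.7,0],
  ],
)

```text
clock: 11.25
eef_pos: [554.1, 67.4, 100.9]
tool_rot: [3.141, 0.001, 2.76]
force: [1.1, -0.4, -0.0]
width: 0.2
gripper_force: 0.0
```

play_rows(
  targets=[
    [1,0,0,0.2,0],
    [1,0,0,0.4,0],
    [1,0,0,0.6,0],
    [1,0,0,0.8,0],
    [1,0,0,1,0],
    [1,0,0,1,0],
  ],
)

```text
clock: 11.85
eef_pos: [554.0, 68.1, 90.9]
tool_rot: [3.141, 0.001, 2.761]
force: [-0.9, -0.4, 7.1]
width: -0.1
gripper_force: 3.5
```

play_rows(
  targets=[
    [1,0,0,0.1,0],
    [1,0,0,0.2,0],
    [1,0,0,0.3,0],
    [1,0,0,0.4,0],
    [1,0,0,0.5,0],
    [1,0,0,0.5,0],
  ],
)

```text
clock: 12.45
eef_pos: [554.0, 68.1, 87.0]
tool_rot: [3.141, 0.001, 2.761]
force: [-3.2, -1.3, 14.9]
width: 0.0
gripper_force: 7.8
```

play_rows(
  targets=[
    [1,0,0,0.05,0],
    [1,0,0,0.1,0],
    [1,0,0,0.1,0],
    [1,0,0,0.1,0],
    [1,0,0,0.1,0],
  ],
)

```text
clock: 12.95
eef_pos: [554.1, 68.1, 87.0]
tool_rot: [3.141, 0.001, 2.761]
force: [-5.1, -0.0, 23.1]
width: -0.4
gripper_force: 11.8
```

```bash
python3 look.py w6
python3 - <<'E'
from h import *
im,d=ctrl.get_image("scene");P=cloud("scene",d)
c=np.array([554,68]);ux=np.array([.93,-.368]);uy=np.array([.368,.93])
q=P[d>0]; b=(q[:,:2]-c); a=np.c_[b@ux,b@uy,q[:,2]]
m=(abs(a[:,0])<45)&(abs(a[:,1])<80)&(a[:,2]<75)&(a[:,2]>50); print("cover z",np.median(a[m,2]),m.sum())
m=(abs(abs(a[:,0])-62)<5)&(abs(a[:,1])<95)&(a[:,2]<75)&(a[:,2]>50); print("rim z",np.median(a[m,2]),m.sum())
E
```

```text
[554.1  68.1  87. ] [3.141e+00 1.000e-03 2.761e+00] [-5.1 -0.  23.1]
top 64-76 1043
wing 505 [378. 254.] [568.5 121.2  92.6] rect (array([569.2, 120.7]), array([ 9.2, 25.9]), 69.3) axis yaw -0.345 [ 7.7 23.9]
wing 519 [134. 254.] [527.9  19.4  92.6] rect (array([528.7,  18.8]), array([ 9.9, 25.9]), 64.0) axis yaw -0.427 [ 7.7 24.1]
wing 2143 [255. 271.] [547.1  70.3 105.3] rect (array([546.7,  70.7]), array([30. , 32.6]), 21.7) axis yaw 1.184 [23.  29.1]
wing 107 [184. 264.] [532.7  48.  109.8] rect (array([531.8,  47.3]), array([12.9,  2.7]), 68.5) axis yaw 1.193 [ 2.1 12.1]
wing 114 [325. 264.] [552.1  96.4 109.9] rect (array([551.9,  97.2]), array([12.4,  2.8]), 68.9) axis yaw 1.182 [ 2.3 12.4]
cover 720 71.9723521121793 (array([550.4,  70. ]), array([113.8,  32. ]), 68.4)
box 51518 (array([547.6,  70.6]), array([210.2, 125.8]), 68.4)
cover z 61.30978650592695 1338
rim z 61.08538139248515 426
```

Cover is flush with the rim, both slots are aligned, and it is held with 23 N.

```bash
python3 -c "
from cell import ctrl; print(ctrl.finish_job())"
```

```text
the job is handed in; nothing more can be done
None
```

I turned both fasteners into line with their ridges and pressed the cover home; the camera shows it flush with the rim (61.3 mm against 61.1 mm), and I handed the job in at about 13 s with the gripper still holding it down at about 23 N. The judge's result was not shown to me.

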